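# Next portion tin from the sloped rack

### The arm

A 7-joint arm with a two-finger parallel gripper is mounted at the origin on the work surface. World frame = base frame: x ahead of the robot, y to its left, z up, the work surface at z = 0. Lengths are in m, angles in rad, forces in N, time in s.
With the tool pointing down it reaches from about 0.425 to 0.925 m from the base axis. Payload 6.8 kg.
Tool frame: the origin (TCP) lies on the centre line of the jaws, within the pads' length; the fingertips stand 14 mm ahead of it and the grasp point (between the pads) lies 5 mm behind it (r.tips_ahead is the distance from the TCP to the fingertips, in m); z points along the fingers, y is the line along which they close (so a half turn about z gives the same grasp; the last joint's range is limited). The gripper opens to 85 mm and grips with 20 to 120 N. Pads are 22 mm wide; open, the fingers measure 114 mm over their backs; the gripper's body (76 mm by 85 mm) begins 54 mm behind the grasp point. The pads swing forward as they close: fully open they stand 13 mm farther back than shut.
Start: joints at [-1.336, 0.477, 0.022, 1.555, -0.011, 1.109, -0.083], TCP at [0.227, 0.636, 0.245] pointing down, gripper open.
Joint ranges: [-2.96, 2.96], [-0.34, 2.1], [-1.41, 1.46], [0.24, 2.44], [-1.37, 4.51], [0.17, 1.92], [-2.96, 2.96]. Speed limits (rad/s): [2.39, 2.39, 3.14, 3.14, 3.14, 3.14, 3.14].

### API

Orientations are given as a rotation vector (axis times angle).
In Python, from bench import r, eyes gives the robot as it stands.
- The arm moves only by the tool step_arm, never from a script. Its argument "rows" is a list of rows, each a list of 6 numbers: the shift along the world's x, y, z in units of 60 cm (1.0 is 60 cm), then the turn, a rotation vector about the world's x, y, z in units of pi rad (1.0 is pi rad). In form: [[x, y, z, rx, ry, rz], ...]. A call has 1 to 5 rows; each row is the pose to reach, as a shift and turn from the pose commanded when the call began, turning the shorter way round; what a row does not reach only later rows make up. A row lasts 1/12 s, in which the tool goes at most 41.7 mm and 7.16 degrees, less where a joint would pass 70% of its speed; a pose out of reach is approached as far as the arm can. A call with a number of a shift or a turn outside -1 to 1 is refused whole. A call with a gripper value outside its range is refused whole. "jaw" is the closure, from 0 (fully open) to 1 (shut), set as the call begins (left out, the last holds). The fingers move at their own pace and stop on an object; "squeeze" is the grip in N (left out, the last holds). Time passes only in rows, so rows that repeat a pose let the fingers close. It gives the time, the measured TCP pose, the force, the opening and the grip force at its end, in the units of the state.
- r.get_obs(): the state, without advancing time (a new reading comes with each control period).
- eyes.grab_frame(name): name is "scene" or "side" or "wrist"; returns the picture (480x640x3 uint8, red, green, blue); there is no depth.
- eyes.camera_info(name): a dict with "mtx" (3x3 intrinsics, pixels), "k1" (the pictures are not rectified: a ray, as slopes to the right and down, at radius r is drawn at 1 + k1 r^2 times it, then the intrinsics apply), "extrinsics" (4x4, takes a point from camera to world coordinates); the wrist camera has in their place "tool_from_camera" (4x4, takes a point from camera to tool coordinates, whose origin is the TCP and whose axes are the flange's). Camera axes: x right, y down, z forward; pixel columns grow to the right and rows downward; lengths in m; the calibration is good to about 2 mm. A picture is of the moment at which its call begins: read the wrist's pose just before it. camera_info takes no time and is no camera call.
- r.hand_in(): hands the job in; it is judged then, once.
The state is a dict: "clock": time; "joints": joint angles; "qvel": joint speeds; "tau": joint torques, N m; "tcp_pos": TCP position; "orientation": TCP orientation; "contact_force": force on the tool from outside, world axes, zero at the start; "moment": the same for the moment, N m; "grip_width": finger opening in m; "gripper_force": force on a finger pad.
Only numpy, scipy, OpenCV 4.12 (cv2) and the standard library are available. Lean on these libraries where they do the work, as an engineer would, in place of code of your own. Each camera call takes 0.05 s, during which the arm holds its last target. There are 200 camera calls.

### The job

Take the lowest of the three small bean tins, the one against the stop of the sloped wooden rack, out by lifting it so that the others roll down and the next one comes to the stop. Lay that tin lengthwise in the V groove of the small dark wooden rest, about centred, without dropping it, and let go. Leave the other two tins in the rack, and the loose cup and the red canister standing where they are.

Things in the scene. Friction and masses are not known exactly. Their poses are not given: they have to be found in the camera images.
- tin_1_center (a point): Centre of the portion tin that lies lowest in the rack, against the stop: a plain aluminium cylinder 38 mm in diameter and 56 mm long, about 40 to 85 g, closed, flat ends, lying on its side; its own y axis is the cylinder's axis (level). It can be gripped from above across its two flat ends (56 mm), which stand 10 mm clear of the narrow track on either side; at the stop the rack has no side walls and the space beside the ends is free down to the tray.
- tin_2_center (a point): Centre of the middle tin, same size and look as the first, touching it just up the slope. It rolls to the stop by itself when the first is lifted away.
- tin_3_center (a point): Centre of the top tin of the three, same size and look, just above the middle one.
- rack_stop (a point): Point in the fixed wooden rack where the centre of a tin lies when it rests against the stop, 48 mm above the tray floor. x axis: level, pointing to the uphill end of the rack; y axis: across the track, parallel to the axes of the tins; z up. The track rises 10 degrees towards +x, is 36 mm wide from the stop to 28 mm uphill and then has side walls 22 mm high (67 mm over all) to 150 mm uphill. The stop is a 36 mm wide board at the low end, 22 mm high.
- rest_seat (a point): Point in the fixed dark wooden rest where the centre of a tin lies when it is seated in the middle of the V groove, 38 mm above the tray floor and 22 mm above the bottom of the groove. The groove runs along the y axis (36 mm long, so that the tin overhangs 10 mm at both ends), its sides slope 30 degrees, the rest measures 64 mm along x and its edges are 33 mm above the tray. z up; either way round will do.
- cup: Loose small blue glazed cup, bystander: 60 mm across the rim, 45 mm high, origin at the centre of its underside, z up. Two similar cups stand on the fixed round aluminium plate nearer the robot.
- canister: Loose red plastic canister with a black twist cap, bystander: 58 mm in diameter, 88 mm high, origin at the centre of its underside, z up.
Things that resemble listed ones, but are neither listed nor needed, are in the scene too. Leave any orange look-alike of the part that bears tin_2_center alone. Leave any yellow look-alike of the part that bears tin_1_center alone.

How it is judged:
On the way:
1. the lowest tin is lifted at least 30 mm above its place at the stop, and the middle tin has rolled to the stop (z of tin_1_center in the frame of rack_stop above 0.03 m and distance between tin_2_center and rack_stop below 0.01 m), for 0.1 s.
At the end, for the whole second after the job is handed in: The first tin lies in the V groove, its centre within 15 mm of the seat level-wise and 7 mm in height, its axis within 10 degrees of the groove; the middle tin lies at the stop (within 10 mm) and the top tin right behind it (centres under 48 mm apart) on the track; all three at rest (under 20 mm/s) (horizontal distance between tin_1_center and rest_seat below 0.015 m and z of tin_1_center in the frame of rest_seat between -0.007 and 0.007 m and angle between the y axis of tin_1_center and the y axis of rest_seat, either way round below 0.175 rad and distance between tin_2_center and rack_stop below 0.01 m and distance between tin_3_center and tin_2_center below 0.048 m and x of tin_3_center in the frame of rack_stop above 0.028 m and z of tin_3_center in the frame of rack_stop below 0.02 m and linear speed of each of tin_1, tin_2, tin_3 below 0.02 m/s); the robot touches nothing.
It fails at once if the first tin is dropped (falls free faster than 0.6 m/s, a fall of about 18 mm) (linear speed of tin_1 above 0.6 m/s and contact force between tin_1 and the fingers below 0.05 N).
It fails at once if the middle or top tin is lifted out of the track (z of tin_2_center in the frame of rack_stop above 0.03 m or z of tin_3_center in the frame of rack_stop above 0.04 m).
It fails at once if the loose cup or the canister is moved more than 20 mm or tipped (distance of any of cup, canister from where it was at the start of the episode above 0.02 m or angle between any of cup, canister's own z axis and vertical above 0.3 rad).
It also fails if it takes over 38 s, if anything falls off the work surface, if the arm or the gripper's body presses on something with over 40 N, if the wrist force passes 120 N, or if a joint passes its speed limit or range.

## Working session

There is one attempt and no reset: what is moved stays moved. The work goes in short steps, Python scripts to look and compute and a tool call to move; the robot and the scene stay as the last step left them, time stands still between calls to the robot, and variables do not carry over. Pictures are saved under pics/ and viewed, at most 12 in all, crops included, and the job is handed in when it is done.

Besides the shell and the picture viewer there is one more tool, called after "Emit:" as name(argument=value, ...) on one line, values as JSON. step_arm: Moves the arm, as the interface text tells. Shifts and turns lie within -1 to 1; 1 stands for 60 cm of shift or pi rad of turn. Its arguments: {"type":"object","properties":{"rows":{"type":"array"},"jaw":{"type":"number"},"squeeze":{"type":"number"}},"required":["rows"]}

```bash
mkdir -p pics; ls; cat > h.py <<'E'
import numpy as np, cv2
from bench import r, eyes
from scipy.spatial.transform import Rotation as R
def ray(name,uv,obs=None):
    c=eyes.camera_info(name);K=np.array(c["mtx"]);k=c["k1"]
    p=cv2.undistortPoints(np.array([[uv]],float),K,np.array([k,0,0,0.]))[0,0]
    if name=="wrist":
        T=np.eye(4);T[:3,:3]=R.from_rotvec(obs["orientation"]).as_matrix();T[:3,3]=obs["tcp_pos"]
        T=T@np.array(c["tool_from_camera"])
    else: T=np.array(c["extrinsics"])
    d=T[:3,:3]@np.array([p[0],p[1],1.]);return T[:3,3],d/np.linalg.norm(d)
def plane(name,uv,z,obs=None):
    o,d=ray(name,uv,obs);return o+d*(z-o[2])/d[2]
def tri(rays):
    A=sum(np.eye(3)-np.outer(d,d) for o,d in rays);b=sum((np.eye(3)-np.outer(d,d))@o for o,d in rays)
    p=np.linalg.solve(A,b);return p,[float(np.linalg.norm((np.eye(3)-np.outer(d,d))@(p-o))) for o,d in rays]
def snap(name,fn):
    o=r.get_obs();im=eyes.grab_frame(name);cv2.imwrite(fn,cv2.cvtColor(im,cv2.COLOR_RGB2BGR));return o
E
python3 - <<'E'
from h import *
snap("scene","pics/s.png");snap("side","pics/d.png");o=snap("wrist","pics/w.png")
print(o["clock"],o["tcp_pos"],o["orientation"],o["grip_width"],r.tips_ahead)
for n in("scene","side","wrist"):print(n,{k:np.round(v,3) if not isinstance(v,str) else v for k,v in eyes.camera_info(n).items()})
E
```

```text
pics
0.1 [0.22673893 0.63523988 0.24442441] [-5.35851825e-01 -3.09540093e+00  2.56191111e-03] 0.08532809736300276 0.014
scene {'mtx': array([[467.885,   0.   , 321.791],
       [  0.   , 467.885, 233.359],
       [  0.   ,   0.   ,   1.   ]]), 'k1': np.float64(0.032), 'extrinsics': array([[ 0.748,  0.522, -0.41 ,  0.942],
       [ 0.664, -0.599,  0.447, -0.582],
       [-0.012, -0.607, -0.795,  0.902],
       [ 0.   ,  0.   ,  0.   ,  1.   ]])}
side {'mtx': array([[527.799,   0.   , 322.844],
       [  0.   , 527.799, 234.994],
       [  0.   ,   0.   ,   1.   ]]), 'k1': np.float64(-0.009), 'extrinsics': array([[ 0.934, -0.204,  0.294,  0.097],
       [-0.356, -0.475,  0.805, -1.15 ],
       [-0.024, -0.856, -0.516,  0.76 ],
       [ 0.   ,  0.   ,  0.   ,  1.   ]])}
wrist {'mtx': array([[389.804,   0.   , 320.575],
       [  0.   , 389.804, 241.686],
       [  0.   ,   0.   ,   1.   ]]), 'k1': np.float64(-0.018), 'tool_from_camera': array([[ 0.   , -0.944, -0.33 ,  0.085],
       [ 1.   ,  0.   ,  0.001,  0.001],
       [-0.   , -0.33 ,  0.944, -0.129],
       [ 0.   ,  0.   ,  0.   ,  1.   ]])}
```

View pics/s.png

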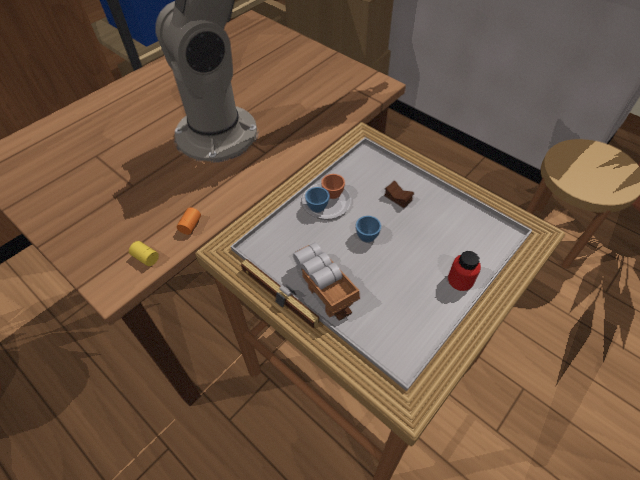

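View pics/d.png

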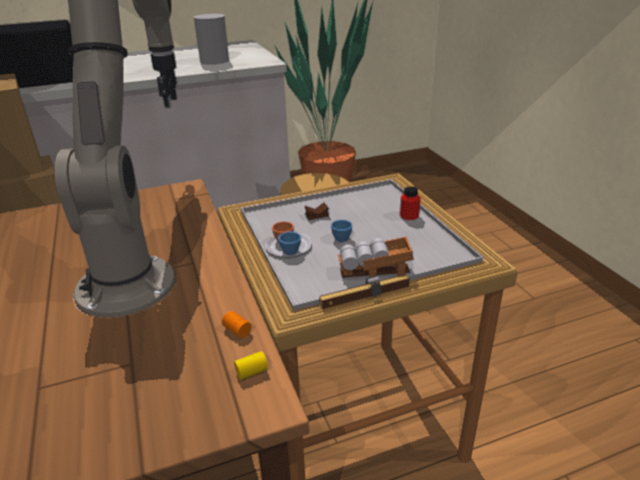

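The scene view shows the rack at about (325,280) with its lowest tin at (307,257), the rest at (399,194), the cup at (368,229) and the canister at (463,271). In the side view the tins are at (350–380,250), and the rest is at (317,211). Next I'll make an enlarged montage for pixel picking.

```bash
python3 - <<'E'
import cv2,numpy as np
s=cv2.imread("pics/s.png");d=cv2.imread("pics/d.png")
def c(i,x,y,w,h,f):return cv2.resize(i[y:y+h,x:x+w],None,fx=f,fy=f,interpolation=cv2.INTER_CUBIC)
a=np.hstack([c(s,285,235,80,60,5),c(d,330,225,80,60,5)])
b=np.hstack([c(s,370,170,60,45,20/3),c(d,295,190,60,45,20/3)])
cv2.imwrite("pics/m.png",np.vstack([a,b]))
E
```

```text
(no output)
```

View pics/m.png

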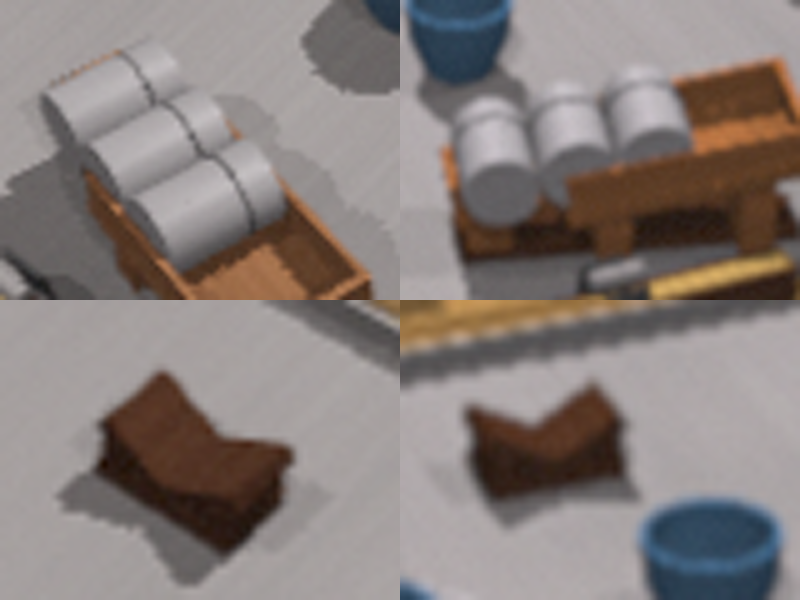

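```bash
python3 - <<'E'
from h import *
S=lambda x,y:ray("scene",(285+x/5,235+y/5)); D=lambda x,y:ray("side",(330+(x-400)/5,225+y/5))
S2=lambda x,y:ray("scene",(370+x*.15,170+(y-300)*.15)); D2=lambda x,y:ray("side",(295+(x-400)*.15,190+(y-300)*.15))
P={}
def t(n,a,b):
    p,e=tri([a,b]);P[n]=p;print(n,p.round(4),np.round(e,4))
t("t1",S(112,92),D(497,160));t("t2",S(158,143),D(573,140));t("t3",S(206,202),D(652,117))
for n,a,b in[("LF",(103,428),(475,445)),("LB",(162,372),(467,405)),("RF",(240,500),(625,422)),("RB",(292,455),(592,382)),("VF",(165,485),(545,462)),("VB",(220,437),(535,425))]: t(n,S2(*a),D2(*b))
t("cup",ray("scene",(368,223)),ray("side",(342,225)))
m=(P["LF"]+P["LB"]+P["RF"]+P["RB"])/4;print("mid peaks",m)
g=(P["LB"]+P["RB"]+P["VB"]-P["LF"]-P["RF"]-P["VF"]);print("groove ang",np.degrees(np.arctan2(g[1],g[0])))
x=P["RF"]+P["RB"]-P["LF"]-P["LB"];print("cross ang",np.degrees(np.arctan2(x[1],x[0])),np.linalg.norm(x)/2,np.linalg.norm(g)/3)
v=P["t3"]-P["t1"];print("rack x ang",np.degrees(np.arctan2(v[1],v[0])),np.linalg.norm(v))
for uv in[(330,225),(400,245),(300,235)]:print(uv)
E
```

```text
t1 [ 0.5204 -0.1694  0.0548] [0.0024 0.0024]
t2 [ 0.5566 -0.1791  0.0624] [0.0018 0.0018]
t3 [ 0.5944 -0.1908  0.0715] [0. 0.]
LF [0.5165 0.1251 0.0278] [0.0038 0.0038]
LB [0.5215 0.1548 0.0343] [0.001 0.001]
RF [0.5818 0.1216 0.0309] [0.0009 0.0009]
RB [0.5814 0.1552 0.032 ] [0.0022 0.0022]
VF [0.5471 0.1255 0.0143] [0.0017 0.0017]
VB [0.5518 0.1534 0.0192] [0.0002 0.0002]
cup [ 0.5664 -0.0121  0.0506] [0.0029 0.0029]
mid peaks [0.55030597 0.13917683 0.03125534]
groove ang 84.18334334760404
cross ang -1.4221480743286652 0.06259179267593107 0.030803907009404524
rack x ang -16.095868195005544 0.07882437762927395
(330, 225)
(400, 245)
(300, 235)
```

Emit:
step_arm(rows=[[0.12,-0.2,0,0,0,0.02],[0.16,-0.27,0,0,0,0.02],[0.24,-0.4,0,0,0,0.02],[0.24,-0.4,0,0,0,0.02],[0.24,-0.4,0,0,0,0.02]])

```text
clock: 0.57
tcp_pos: [0.3346, 0.455, 0.2451]
orientation: [-0.438, -3.111, 0.001]
contact_force: [0.5, 0.6, 0.7]
grip_width: 0.0855
gripper_force: 0.0
```

Emit:
step_arm(rows=[[0.24,-0.41,-0.075,0,0,0],[0.24,-0.41,-0.075,0,0,0],[0.24,-0.41,-0.075,0,0,0],[0.24,-0.41,-0.075,0,0,0],[0.24,-0.41,-0.075,0,0,0]])

```text
clock: 0.98
tcp_pos: [0.4384, 0.2775, 0.2126]
orientation: [0.438, 3.111, 0.0]
contact_force: [-0.2, 1.0, 0.3]
grip_width: 0.0855
gripper_force: 0.0
```

```bash
python3 -c "
from h import *
o=r.get_obs();print(o['clock'],o['tcp_pos'],o['orientation'],np.abs(o['qvel']).max(),o['contact_force'])"
```

```text
0.9833 [0.43844894 0.27751425 0.21259388] [4.38109495e-01 3.11086889e+00 2.44038930e-04] 1.023311990813472 [-0.17808963  1.03461394  0.33731876]
```

Emit:
step_arm(rows=[[0.07,-0.11,-0.01,0,0,0],[0.11,-0.18,-0.02,0,0,0],[0.11,-0.18,-0.02,0,0,0],[0.11,-0.18,-0.02,0,0,0],[0.11,-0.18,-0.02,0,0,0]])

```text
clock: 1.4
tcp_pos: [0.5049, 0.1681, 0.2004]
orientation: [-0.448, -3.109, 0.002]
contact_force: [-0.8, 0.5, 1.4]
grip_width: 0.0855
gripper_force: 0.0
```

```bash
python3 - <<'E'
from h import *
import json
o=snap("wrist","pics/w1.png");print(o['clock'],o['tcp_pos'],o['orientation'],np.abs(o['qvel']).max())
json.dump({k:list(map(float,o[k])) for k in("tcp_pos","orientation")},open("w1.json","w"))
E
```

```text
1.4 [0.50493327 0.16812069 0.20044525] [-4.48196746e-01 -3.10930984e+00  2.09454678e-03] 0.06609403410734778
```

View pics/w1.png

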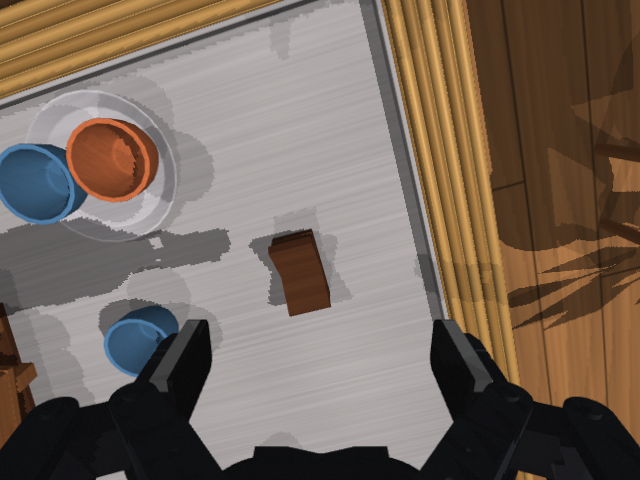

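The rest is at about (300,273) with its groove across the short side. The cup is at (142,340) and the plate with its cups is at (80,165). Now I'll get the rest's corners.

```bash
python3 - <<'E'
from h import *
import json
o=json.load(open("w1.json"));im=cv2.imread("pics/w1.png");hsv=cv2.cvtColor(im,cv2.COLOR_BGR2HSV)
m=((hsv[...,0]<15)&(hsv[...,1]>120)&(hsv[...,2]<200)).astype(np.uint8);m[:200]=0;m[340:]=0;m[:,:250]=0;m[:,350:]=0
cs=max(cv2.findContours(m,0,1)[0],key=cv2.contourArea);a=cv2.approxPolyDP(cs,3,True)[:,0];print(a.tolist(),cv2.contourArea(cs))
for p in a:print(p,plane("wrist",p+0.,.033,o).round(4))
print("floor ref: cup base etc; valley")
cv2.imwrite("pics/c1.png",cv2.resize(im[220:325,255:345],None,fx=5.5,fy=5.5,interpolation=cv2.INTER_CUBIC))
E
```

```text
[[311, 230], [273, 239], [269, 255], [282, 278], [290, 315], [330, 306]] 3361.5
[311 230] [0.5113 0.1589 0.033 ]
[273 239] [0.51   0.1274 0.033 ]
[269 255] [0.5221 0.1199 0.033 ]
[282 278] [0.5446 0.1236 0.033 ]
[290 315] [0.5797 0.1193 0.033 ]
[330 306] [0.581  0.1547 0.033 ]
floor ref: cup base etc; valley
```

View pics/c1.png

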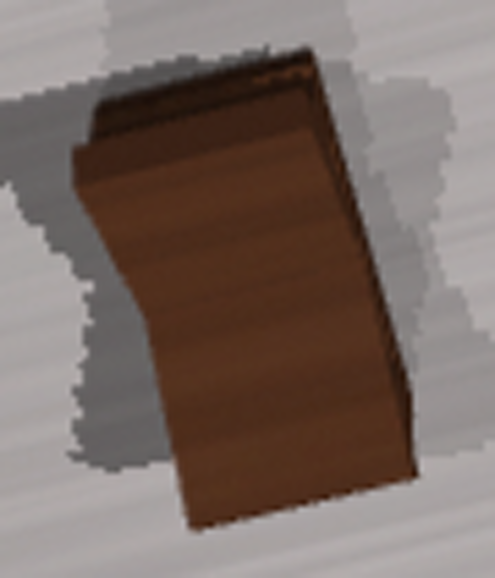

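```bash
python3 - <<'E'
from h import *
import json
o=json.load(open("w1.json"));C={"LF":((268.6,254.2),(103,428),(475,445)),"LB":((311.7,243.3),(162,372),(467,405)),"RF":((289.5,316.4),(240,500),(625,422)),"RB":((330.5,306.4),(292,455),(592,382))}
P={}
for k,(w,s,d) in C.items():
    q,e=tri([ray("wrist",w,o),ray("scene",(370+s[0]*.15,170+(s[1]-300)*.15)),ray("side",(295+(d[0]-400)*.15,190+(d[1]-300)*.15))])
    P[k]=plane("wrist",w,.033,o);print(k,P[k].round(4),q.round(4),np.round(e,4))
print(sum(P.values())/4)
x=P["RF"]+P["RB"]-P["LF"]-P["LB"];g=P["LB"]+P["RB"]-P["LF"]-P["RF"]
for v in(x,g):print(np.linalg.norm(v)/2,np.degrees(np.arctan2(v[1],v[0])))
E
```

```text
LF [0.5214 0.1198 0.033 ] [0.5184 0.1207 0.0319] [0.0033 0.0034 0.0057]
LB [0.5223 0.1562 0.033 ] [0.5217 0.1558 0.0337] [0.0006 0.0013 0.001 ]
RF [0.5809 0.1184 0.033 ] [0.5815 0.1192 0.0325] [0.001  0.0017 0.001 ]
RB [0.5815 0.155  0.033 ] [0.5816 0.155  0.0323] [0.0003 0.0022 0.0023]
[0.55151421 0.13736112 0.033     ]
0.05941228528036828 -1.2090735657436629
0.036500462614263984 88.82862559321087
```

Emit:
step_arm(rows=[[0,-0.3,0,0,0,0],[0,-0.3,0,0,0,0],[0,-0.3,0,0,0,0],[0,-0.3,0,0,0,0],[0,-0.3,0,0,0,0]])

```text
clock: 1.87
tcp_pos: [0.5031, -0.013, 0.2011]
orientation: [0.444, 3.11, -0.002]
contact_force: [0.2, 0.2, 0.1]
grip_width: 0.0856
gripper_force: 0.0
```

Emit:
step_arm(rows=[[0,-0.07,0,0,0,0],[0,-0.14,0,0,0,0],[0,-0.21,0,0,0,0],[0,-0.21,0,0,0,0],[0,-0.21,0,0,0,0]])

```text
clock: 2.28
tcp_pos: [0.5039, -0.1354, 0.2009]
orientation: [0.442, 3.11, -0.0]
contact_force: [-0.1, 0.5, 0.7]
grip_width: 0.0855
gripper_force: 0.0
```

```bash
python3 - <<'E'
from h import *
import json
o=snap("wrist","pics/w2.png");print(o['clock'],o['tcp_pos'],o['orientation'],np.abs(o['qvel']).max())
json.dump({k:list(map(float,o[k])) for k in("tcp_pos","orientation")},open("w2.json","w"))
im=cv2.imread("pics/w2.png")
c=np.array(eyes.camera_info("wrist")["tool_from_camera"]);K=np.array(eyes.camera_info("wrist")["mtx"])
T=np.eye(4);T[:3,:3]=R.from_rotvec(o["orientation"]).as_matrix();T[:3,3]=o["tcp_pos"];q=np.linalg.inv(T@c)@[.539,-.175,.055,1];u,v=(K@(q[:3]/q[2]))[:2].astype(int);print(u,v)
x,y=max(u-80,0),max(v-60,0);print("crop",x,y)
cv2.imwrite("pics/c2.png",cv2.resize(im[y:y+120,x:x+160],None,fx=5,fy=5,interpolation=cv2.INTER_CUBIC))
E
```

```text
2.2833 [ 0.50386828 -0.1353922   0.2009426 ] [ 4.42424323e-01  3.11006841e+00 -1.04037615e-04] 0.05644808759280454
283 282
crop 203 222
```

View pics/c2.png

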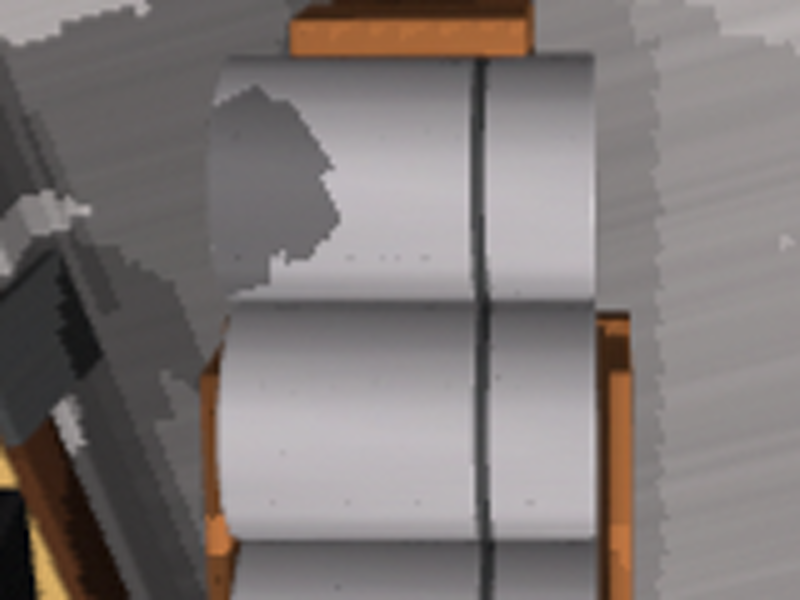

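```bash
python3 - <<'E'
from h import *
import json
o=json.load(open("w2.json"))
a=plane("wrist",(245,260),.067,o);b=plane("wrist",(322,260),.067,o);print(a,b,np.linalg.norm(a-b),(a+b)/2)
ax=(b-a)/np.linalg.norm(b-a);print("axis ang",np.degrees(np.arctan2(ax[1],ax[0])))
up=np.array([ax[1],-ax[0],0]);up*=np.sign(up[0])
o1,d=ray("wrist",(283,233),o);o2,d2=ray("wrist",(283,282),o)
n=np.cross(d,ax);n/=np.linalg.norm(n);n*=np.sign(n@up)
# axis at z=.048: n.(p-o1)=.019
for z in(.048,.053):
    m=(a+b)/2;m[2]=z;t=(.019-n@(m-o1))/(n@up);p=m+up*t;print(z,p)
w=[ray("wrist",(283,257.5),o),ray("scene",(307.4,253.4)),ray("side",(349.4,257))];print(tri(w))
# relative heading: shift from tool pose
print("t2 meet",plane("wrist",(283,282),.055,o))
E
```

```text
[ 0.5089722  -0.19315923  0.067     ] [ 0.52453694 -0.13949626  0.067     ] 0.05587463745867387 [ 0.51675457 -0.16632775  0.067     ]
axis ang 73.82539850759117
0.048 [ 0.52209646 -0.16787714  0.048     ]
0.053 [ 0.52053641 -0.16742465  0.053     ]
(array([ 0.52000131, -0.16893809,  0.05416044]), [0.0006644800327693716, 0.0022894551901650323, 0.0026313441854455798])
t2 meet [ 0.5384126  -0.17487953  0.055     ]
```

View pics/w2.png

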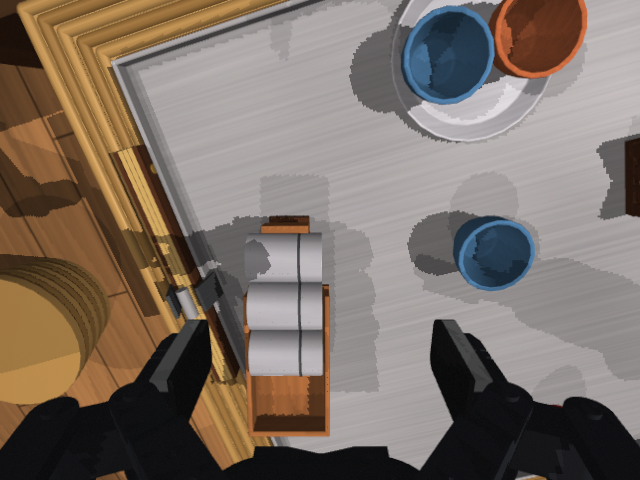

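```bash
python3 - <<'E'
from h import *
import json
o=json.load(open("w2.json"))
for uv in[(221,263),(205,260),(220,300),(215,275)]:
  for z in(0,.03):print(uv,z,plane("wrist",uv,z,o).round(3))
for uv in[(285,297),(282,290),(290,292)]:print(uv,plane("scene",uv,.0).round(3),plane("scene",uv,.03).round(3))
print(tri([ray("scene",(285,297)),ray("side",(374,287))]))
E
```

```text
(221, 263) 0 [ 0.528 -0.236  0.   ]
(221, 263) 0.03 [ 0.518 -0.225  0.03 ]
(205, 260) 0 [ 0.521 -0.249  0.   ]
(205, 260) 0.03 [ 0.512 -0.237  0.03 ]
(220, 300) 0 [ 0.563 -0.251  0.   ]
(220, 300) 0.03 [ 0.55  -0.238  0.03 ]
(215, 275) 0 [ 0.537 -0.246  0.   ]
(215, 275) 0.03 [ 0.527 -0.234  0.03 ]
(285, 297) [ 0.533 -0.259  0.   ] [ 0.547 -0.269  0.03 ]
(282, 290) [ 0.516 -0.25   0.   ] [ 0.53  -0.261  0.03 ]
(290, 292) [ 0.533 -0.242  0.   ] [ 0.546 -0.254  0.03 ]
(array([ 0.54286901, -0.26628042,  0.02240788]), [0.0004028763528255768, 0.00040287635282552084])
```

Emit:
step_arm(rows=[[0.028,-0.054,-0.05,0,0,0],[0.028,-0.054,-0.1,0,0,0],[0.028,-0.054,-0.15,0,0,0],[0.028,-0.054,-0.17,0,0,0],[0.028,-0.054,-0.17,0,0,0]], jaw=0.2, squeeze=30)

```text
clock: 2.75
tcp_pos: [0.5191, -0.1635, 0.096]
orientation: [-0.431, -3.105, -0.002]
contact_force: [-0.8, -0.5, 1.1]
grip_width: 0.0681
gripper_force: 0.0
```

Emit:
step_arm(rows=[[0,0,0,0,0,0],[0,0,0,0,0,0]])

```text
clock: 2.92
tcp_pos: [0.5221, -0.166, 0.1003]
orientation: [0.435, 3.109, 0.001]
contact_force: [-0.1, -1.1, -0.7]
grip_width: 0.0686
gripper_force: 0.0
```

```bash
python3 - <<'E'
from h import *
import json
o=snap("wrist","pics/w3.png");print(o['clock'],o['tcp_pos'],o['orientation'],np.abs(o['qvel']).max(),o["grip_width"])
json.dump({k:list(map(float,o[k])) for k in("tcp_pos","orientation")},open("w3.json","w"))
E
```

```text
2.9167 [ 0.52206945 -0.16595612  0.100343  ] [4.35233878e-01 3.10898987e+00 7.37158936e-04] 0.010360948042619332 0.06855104555154208
```

View pics/w3.png

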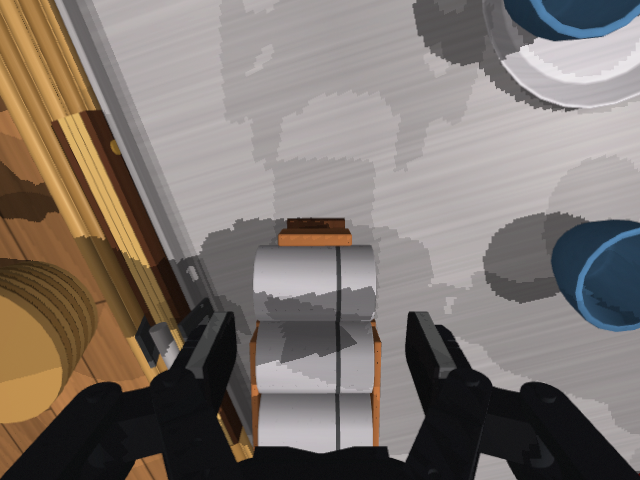

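The tin spans columns 253–377 at row ~285, with the fingers at 235 and 407 either side; centred within a few mm.

```bash
python3 - <<'E'
from h import *
import json
o=json.load(open("w3.json"))
a=plane("wrist",(253,290),.067,o);b=plane("wrist",(376.5,290),.067,o);m=(a+b)/2;print(np.linalg.norm(a-b),m)
ax=(b-a)/np.linalg.norm(b-a);up=np.array([ax[1],-ax[0],0]);print(np.degrees(np.arctan2(ax[1],ax[0])))
o1,d=ray("wrist",(315,245.5),o);n=np.cross(d,ax);n/=np.linalg.norm(n);n*=np.sign(n@up)
m[2]=.048;print(m+up*(.019-n@(m-o1))/(n@up))
# height check: same tangents from w2 and w3
o2=json.load(open("w2.json"));q1,d2=ray("wrist",(283,233),o2);n2=np.cross(d2,ax);n2/=np.linalg.norm(n2);n2*=np.sign(n2@up)
A=np.array([[n@up,n[2]],[n2@up,n2[2]]]);B=[.019+n@o1-n@(m*[1,1,0]),.019+n2@q1-n2@(m*[1,1,0])]
s,z=np.linalg.solve(A,B);print("height",z,m+up*s)
E
```

```text
0.05682299921513805 [ 0.51708038 -0.16651228  0.067     ]
74.04879544610759
[ 0.52220218 -0.16797621  0.048     ]
height 0.051568756839240885 [ 0.52095674 -0.16762023  0.048     ]
```

Emit:
step_arm(rows=[[0,-0.003,-0.03,0,0,0],[0,-0.003,-0.06,0,0,0],[0,-0.003,-0.085,0,0,0],[0,-0.003,-0.095,0,0,0],[0,-0.003,-0.095,0,0,0]])

```text
clock: 3.38
tcp_pos: [0.5207, -0.1684, 0.0419]
orientation: [-0.438, -3.111, -0.0]
contact_force: [-0.5, -0.2, 0.1]
grip_width: 0.0681
gripper_force: 0.0
```

Emit:
step_arm(rows=[[0,0,0,0,0,0],[0,0,0,0,0,0],[0,0,0,0,0,0],[0,0,0,0,0,0],[0,0,0,0,0,0]], jaw=1)

```text
clock: 3.8
tcp_pos: [0.5216, -0.1689, 0.043]
orientation: [0.438, 3.109, 0.0]
contact_force: [-0.6, 1.3, 6.8]
grip_width: 0.0556
gripper_force: 32.7
```

Emit:
step_arm(rows=[[0,0,0.008,0,0,0],[0,0,0.02,0,0,0],[0,0,0.035,0,0,0],[0,0,0.05,0,0,0],[0,0,0.07,0,0,0]])

```text
clock: 4.22
tcp_pos: [0.5205, -0.1687, 0.0847]
orientation: [-0.438, -3.11, -0.0]
contact_force: [0.8, -0.4, -1.4]
grip_width: 0.0556
gripper_force: 32.6
```

Emit:
step_arm(rows=[[0,0,0.03,0,0,0],[0,0,0.06,0,0,0],[0,0,0.09,0,0,0],[0,0,0.1,0,0,0],[0,0,0.1,0,0,0]])

```text
clock: 4.63
tcp_pos: [0.522, -0.169, 0.146]
orientation: [0.438, 3.107, 0.0]
contact_force: [0.2, 0.7, -1.2]
grip_width: 0.0558
gripper_force: 32.6
```

```bash
python3 - <<'E'
from h import *
import json
o=snap("wrist","pics/w4.png");snap("scene","pics/s4.png");snap("side","pics/d4.png");print(o['clock'],o['tcp_pos'],o['orientation'],o["grip_width"],o["gripper_force"])
json.dump({k:list(map(float,o[k])) for k in("tcp_pos","orientation")},open("w4.json","w"))
s=cv2.imread("pics/s4.png");d=cv2.imread("pics/d4.png");w=cv2.imread("pics/w4.png")
def c(i,x,y,w,h,f):return cv2.resize(i[y:y+h,x:x+w],None,fx=f,fy=f,interpolation=cv2.INTER_CUBIC)
a=np.hstack([c(s,270,220,100,75,4),c(d,320,210,100,75,4)])
b=np.hstack([c(w,200,180,200,150,2),np.zeros((300,400,3),np.uint8)])
cv2.imwrite("pics/m4.png",np.vstack([a,b]))
E
```

```text
4.6333 [ 0.52199449 -0.16904652  0.14603918] [4.37831687e-01 3.10675781e+00 1.71056819e-04] 0.0557820726936817 32.64292001724243
```

View pics/m4.png

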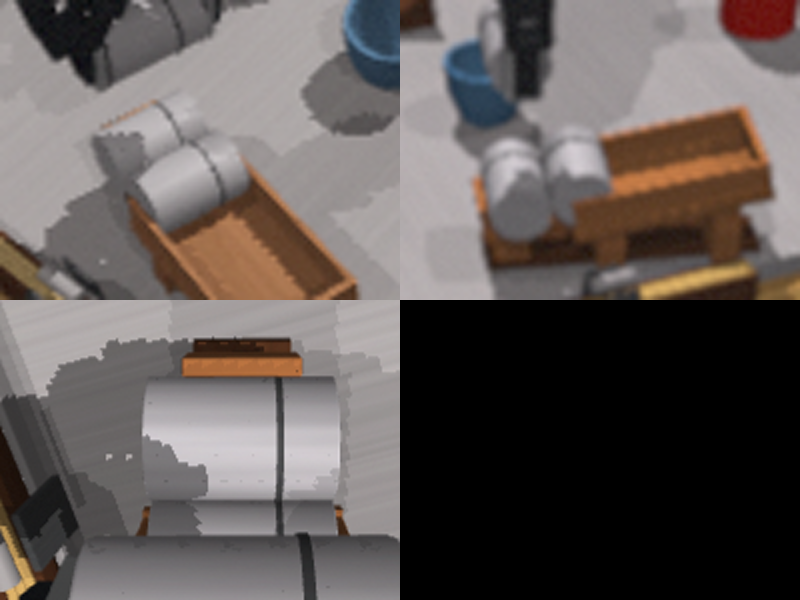

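```bash
python3 - <<'E'
from h import *
import json
o=json.load(open("w4.json"));Rm=R.from_rotvec(o["orientation"]).as_matrix();t=np.array(o["tcp_pos"])
ax=Rm[:,1];up=-Rm[:,0]; print("tool x",Rm[:,0].round(3),"tool y",ax.round(3))
o1,d=ray("wrist",(320,298.5),o);n=np.cross(d,ax);n/=np.linalg.norm(n);n*=np.sign(n@up)
for dz in(.003,.007,.011):
    m=t+[0,0,dz];print(dz,"offset uphill mm",1e3*(.019-n@(m-o1))/(n@up))
# side view of the held tin: left silhouette edge (crop 478,55)
p,dd=ray("side",(320+(478-400)/4,210+55/4));nn=np.cross(dd,ax);nn/=np.linalg.norm(nn);nn*=np.sign(nn@up)
m=t+[0,0,.007];print("side offset mm",1e3*(.019-nn@(m-p))/(nn@up))
g=R.from_rotvec([0,0,np.radians(88.8-73.9)]);print("offset vec dirs",up)
E
```

```text
tool x [-0.961  0.276 -0.004] tool y [0.276 0.961 0.001]
0.003 offset uphill mm 2.0970345866618443
0.007 offset uphill mm -0.006672856611167635
0.011 offset uphill mm -2.11038029988418
side offset mm -4.782981026967779
offset vec dirs [ 0.96104331 -0.27636773  0.00407928]
```

Emit:
step_arm(rows=[[0.005,0.04,0,0,0,0.01],[0.01,0.1,0,0,0,0.03],[0.02,0.16,0,0,0,0.05],[0.03,0.22,0,0,0,0.07],[0.04,0.28,0,0,0,0.083]])

```text
clock: 5.2
tcp_pos: [0.5439, 0.0007, 0.1427]
orientation: [-0.026, -3.139, 0.0]
contact_force: [0.7, -0.1, -1.1]
grip_width: 0.0558
gripper_force: 32.6
```

Emit:
step_arm(rows=[[0.002,0.06,0,0,0,0],[0.005,0.12,0,0,0,0],[0.008,0.18,0,0,0,0],[0.008,0.22,0,0,0,0],[0.008,0.23,0,0,0,0]])

```text
clock: 5.62
tcp_pos: [0.5483, 0.1434, 0.1424]
orientation: [-0.019, -3.139, -0.003]
contact_force: [-0.0, 0.7, 0.2]
grip_width: 0.0557
gripper_force: 32.6
```

Emit:
step_arm(rows=[[0,0,-0.02,0,0,0],[0,0,-0.05,0,0,0],[0,0,-0.08,0,0,0],[0,0,-0.08,0,0,0],[0,0,-0.08,0,0,0]])

```text
clock: 6.03
tcp_pos: [0.5483, 0.1349, 0.0941]
orientation: [-0.034, -3.138, 0.004]
contact_force: [0.4, 0.2, -0.6]
grip_width: 0.0557
gripper_force: 32.6
```

```bash
python3 - <<'E'
from h import *
import json
o=snap("wrist","pics/w5.png");Rm=R.from_rotvec(o["orientation"]).as_matrix();print(o['clock'],o['tcp_pos'],Rm.round(3)[:,1],np.degrees(np.arctan2(Rm[1,1],Rm[0,1])),o["gripper_force"])
s=cv2.imread("pics/w5.png");cv2.imwrite("pics/c5.png",s)
E
```

```text
6.0333 [0.54830741 0.13490648 0.0940742 ] [ 0.022  1.    -0.002] 88.7649395676973 32.62987196445465
```

View pics/c5.png

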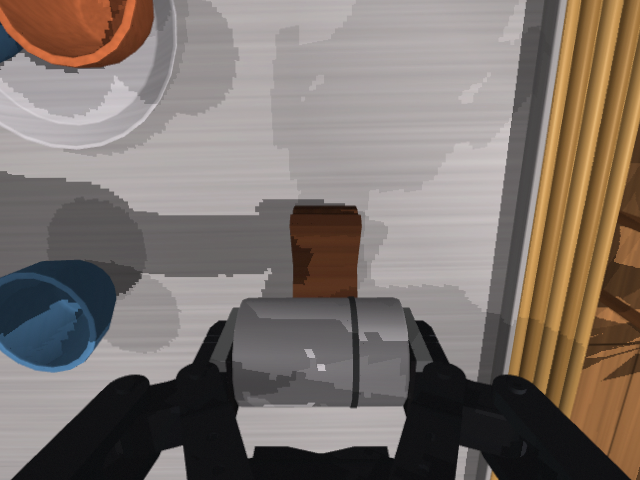

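The rest (columns 291–361) is aligned with the held tin, within about 2 mm. Now I'll lower it, creeping at the end.

Emit:
step_arm(rows=[[0.003,0.003,-0.025,0,0,0],[0.003,0.003,-0.05,0,0,0],[0.003,0.003,-0.075,0,0,0],[0.003,0.003,-0.09,0,0,0],[0.003,0.003,-0.09,0,0,0]])

```text
clock: 6.5
tcp_pos: [0.5507, 0.1383, 0.0408]
orientation: [-0.031, -3.14, 0.001]
contact_force: [-1.1, -0.5, -0.9]
grip_width: 0.0559
gripper_force: 32.7
```

Emit:
step_arm(rows=[[0,0,-0.002,0,0,0],[0,0,-0.004,0,0,0],[0,0,-0.006,0,0,0],[0,0,-0.006,0,0,0]])

```text
clock: 6.83
tcp_pos: [0.5517, 0.1392, 0.0388]
orientation: [0.03, 3.141, 0.001]
contact_force: [-0.0, -1.0, -1.3]
grip_width: 0.0558
gripper_force: 32.7
```

Emit:
step_arm(rows=[[0,0,-0.002,0,0,0],[0,0,-0.004,0,0,0],[0,0,-0.004,0,0,0],[0,0,-0.004,0,0,0]])

```text
clock: 7.17
tcp_pos: [0.5513, 0.1391, 0.0358]
orientation: [-0.03, -3.141, -0.0]
contact_force: [0.0, -0.4, -0.4]
grip_width: 0.0557
gripper_force: 32.7
```

Emit:
step_arm(rows=[[0,0,-0.002,0,0,0],[0,0,-0.004,0,0,0],[0,0,-0.004,0,0,0],[0,0,-0.004,0,0,0]])

```text
clock: 7.5
tcp_pos: [0.5514, 0.1391, 0.0334]
orientation: [0.03, 3.141, 0.0]
contact_force: [0.1, 0.6, -0.6]
grip_width: 0.0556
gripper_force: 32.9
```

Emit:
step_arm(rows=[[0,0,-0.002,0,0,0],[0,0,-0.003,0,0,0],[0,0,-0.003,0,0,0]])

```text
clock: 7.75
tcp_pos: [0.5515, 0.1391, 0.0333]
orientation: [0.031, 3.141, 0.001]
contact_force: [-5.7, -0.9, 17.5]
grip_width: 0.0558
gripper_force: 34.9
```

Emit:
step_arm(rows=[[0,0,-0.002,0,0,0],[0,0,-0.003,0,0,0],[0,0,-0.003,0,0,0]])

```text
clock: 8.0
tcp_pos: [0.5515, 0.1391, 0.0331]
orientation: [-0.031, -3.141, -0.002]
contact_force: [-11.6, -1.6, 36.3]
grip_width: 0.0557
gripper_force: 36.9
```

Seated with 36 N. I'll ease off and release.

Emit:
step_arm(rows=[[-0.001,0,0.004,0,0,0],[-0.001,0,0.004,0,0,0],[-0.001,0,0.004,0,0,0]])

```text
clock: 8.25
tcp_pos: [0.5512, 0.1392, 0.0331]
orientation: [0.03, 3.141, 0.001]
contact_force: [-4.7, 0.1, 14.0]
grip_width: 0.0552
gripper_force: 34.3
```

Emit:
step_arm(rows=[[0,0,0,0,0,0],[0,0,0,0,0,0],[0,0,0,0,0,0],[0,0,0,0,0,0]], jaw=0.1)

```text
clock: 8.58
tcp_pos: [0.5505, 0.139, 0.0318]
orientation: [-0.03, -3.141, 0.0]
contact_force: [-0.2, 0.1, 0.5]
grip_width: 0.0771
gripper_force: 0.0
```

Emit:
step_arm(rows=[[0,0,0.02,0,0,0],[0,0,0.05,0,0,0],[0,0,0.1,0,0,0],[0,0,0.15,0,0,0],[0,0,0.2,0,0,0]])

```text
clock: 9.0
tcp_pos: [0.5505, 0.1388, 0.154]
orientation: [-0.03, -3.141, 0.0]
contact_force: [0.7, 0.1, 0.0]
grip_width: 0.0768
gripper_force: 0.0
```

Emit:
step_arm(rows=[[0,0,0.03,0,0,0],[0,0,0.03,0,0,0],[0,0,0.03,0,0,0]])

```text
clock: 9.25
tcp_pos: [0.5513, 0.1392, 0.1718]
orientation: [0.03, 3.139, 0.002]
contact_force: [-1.0, -0.1, 0.5]
grip_width: 0.0772
gripper_force: 0.0
```

```bash
python3 - <<'E'
from h import *
o=snap("wrist","pics/w6.png");snap("scene","pics/s6.png");print(o['clock'],o['tcp_pos'],o['contact_force'])
w=cv2.imread("pics/w6.png");s=cv2.imread("pics/s6.png")
cv2.imwrite("pics/m6.png",np.hstack([cv2.resize(w,(400,300)),cv2.resize(s[165:315,250:450],(400,300),interpolation=cv2.INTER_CUBIC)]))
E
```

```text
9.25 [0.55134948 0.13923756 0.17181087] [-1.03820729 -0.11350543  0.48388781]
```

View pics/m6.png

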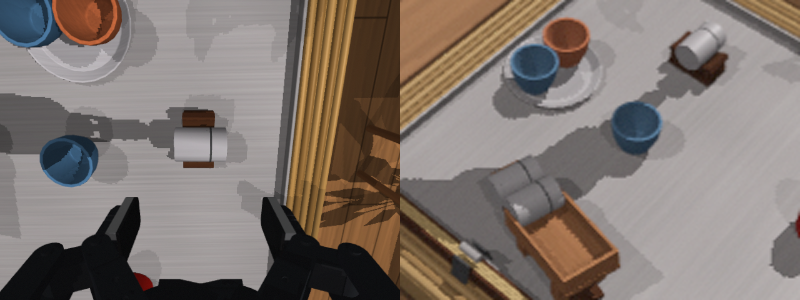

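The tin lies centred in the groove (wrist view, about (200,145) in the montage). The other two are at the stop, and the cup hasn't moved.

```bash
python3 -c "
from bench import r
print(r.hand_in())"
```

```text
the job is handed in; nothing more can be done
None
```

The job is handed in (no verdict came back): the last pictures show the lowest tin centred in the V groove and released, the other two tins at the stop, and the cup where it was; the canister was out of the arm's path and I didn't re-measure it.

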